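# Close the battery cover of the demo sound console

### The job

The batteries of the red demo sound console have just been changed and its hinged battery cover stands open on its spring. With the fingertips, fold the cover down over the batteries and, while holding it down, push it forward by its ridge until its free edge is tucked under the raised lip as far as it goes, so that it stays shut by itself. Only press and push the cover, never pinch it, and leave the spare battery, toy truck, carton and screwdriver where they are.

Things in the scene. Friction and masses are not known exactly. Their poses are not given: they have to be found in the camera images.
- console: Red plastic console fixed to the counter, 220 (x) x 340 (y) x 60 (z) mm; origin at the centre of its underside, z up. Its x axis points from the cover's hinge to the lip. The battery bay, with three batteries lying in it, is centred at y = +70 mm; the other half carries a round speaker grille and three white buttons, 4 mm high or less, not used. Top face at z = 60 mm.
- cover (a joint): Angle of the cover about its hinge, rad: 0 = flat on the console's top, 1.57 = upright, 1.75 = stop. Grey plate 80 mm from hinge to free edge, 116 mm wide, 3 mm thick. A weak spring and friction hold it anywhere above about 0.8 rad; pressed flat (about 1.5 N at 30 mm from the hinge) and let go it springs back up to about 0.8 unless tucked. Tucked it reads 0 to 0.04.
- cover_slide (a joint): How far the cover with its hinge has slid towards the lip (console +x), m: 0 = fully back, 0.018 = home at its stop. Takes about 3 N, stays where left. With the cover flat, at 0 the free edge is 6 mm short of the lip's mouth, at 0.018 it is 12 mm under the lip. If slid more than 6 mm before it is flat, its edge lands on top of the lip: slide it back first.
- cover_hinge (a point): Middle of the cover's hinge line (on the axis, which is parallel to the console's y). At cover_slide = 0 it lies at console (-55, 70, 61.5) mm and it slides with the cover. Its axes are the console's.
- cover_pad (a point): Where a fingertip goes: point on the cover's outer face (the upper one when shut; facing away from the lip when open), mid-width, 31 mm from the hinge axis. x points along the cover to its free edge, z out of the outer face, y along the hinge. A fingertip here, between hinge and ridge, holds the cover down and pushes it along by the ridge.
- cover_ridge (a point): Middle of the crest of the ridge on the cover's outer face, 44 mm from the hinge axis; axes as cover_pad. The ridge is a bar 70 mm long across the cover (y), 6 mm wide (x), standing 5 mm off the outer face; its side towards the hinge is 41 mm from the hinge.
- lip_mouth (a point): Middle of the mouth of the retaining lip (under its front edge, level with its underside), at console (31, 70, 65.5) mm. The lip is a fixed grey strip 132 mm long across the console, reaching from there 26 mm in console +x. Its underside is 5.5 mm above the console's top (cover 3 mm thick), its top 8.5 mm; the first 6 mm flare upwards by 5 mm as a lead-in.
- cell_mid (a point): Spare battery standing upright, diameter 33 mm, 61 mm tall; point on its axis 29 mm up. Loose, leave alone.
- truck_mid (a point): Yellow toy tipper truck, 90 x 56 x 54 mm, point 27 mm up. Loose, leave alone.
- carton_mid (a point): White toy carton with blue and yellow panels, 70 x 120 x 100 mm, point at its centre. Loose, leave alone.
- driver_grip (a point): Screwdriver lying on the counter, about 200 mm long; point in its handle. Loose, leave alone.

How it is judged:
By the outcome, as a careful person would: the job done as asked, in the order asked, and still so for the second after the job is handed in, with the robot touching nothing.
It also fails if it takes over 32 s, if anything falls off the work surface, if the arm or the gripper's body presses on something with over 40 N, if the wrist force passes 120 N, or if a joint passes its speed limit or range.

### The arm

A 6-joint arm with a two-finger parallel gripper is mounted at the origin on the work surface. World frame = base frame: x ahead of the robot, y to its left, z up, the work surface at z = 0. Lengths are in m, angles in rad, forces in N, time in s.
With the tool pointing down it reaches from about 0.35 to 0.975 m from the base axis. Payload 4.9 kg.
Tool frame: the origin (TCP) lies between the finger pads; the fingertips stand 19 mm ahead of it and the grasp point (between the pads) is the TCP; z points along the fingers, y is the direction in which the jaws open and shut (so a half turn about z gives the same grasp; the last joint's range is limited). The gripper opens to 85 mm and grips with 20 to 120 N. Pads are 22 mm wide; open, the fingers measure 114 mm over their backs; the gripper's body (76 mm by 85 mm) begins 54 mm behind the grasp point. The pads swing forward as they close: fully open they stand 13 mm farther back than shut.
Start: joints at [-1.455, 0.053, 1.613, -0, 1.476, -0.119], TCP at [0.145, -0.608, 0.25] pointing down, gripper open.
Joint ranges: [-3.01, 3.01], [-1.01, 2.22], [0.06, 2.58], [-1.02, 4.17], [0.09, 2.62], [-3.14, 3.14]. Speed limits (rad/s): [2.57, 2.57, 3.14, 3.14, 3.14, 3.14].

### API

Orientations are given as a unit quaternion [w, x, y, z].
In Python, from plant import state, grab_frame, calibration, job_done gives the robot as it stands. The module is installed in compiled form; this text tells all that it offers.
- The arm moves only by the tool servo_tool, never from a script. Its argument "deltas" is a list that holds one entry, the list of rows, each a list of 5 numbers: the finger opening in mm, from 0 to 85.4, then the shift along the world's x, y, z in mm, then the turn about the world's z in units of 6 degrees (1.0 is 6 degrees). A call has 1 to 5 rows; each row is the pose to reach, as a shift and turn from the pose commanded when the call began; what a row does not reach only later rows make up. A row lasts 1/8 s, in which the tool goes at most 62.5 mm and 10.7 degrees, less where a joint would pass 70% of its speed; a pose out of reach is approached as far as the arm can. A call with a gripper value outside its range is refused whole. The fingers move at their own pace and stop on an object; the grip force is fixed at half the most. Time passes only in rows, so rows that repeat a pose let the fingers close. It gives the time, the measured TCP pose, the force and the opening at its end, in the units of the state.
- state(): the state, without advancing time (a new reading comes with each control period).
- grab_frame(name): name is "scene" or "top"; returns the picture (400x640x3 uint8, red, green, blue); there is no depth.
- calibration(name): a dict with "intrinsics" (3x3 intrinsics, pixels), "world_from_camera" (4x4, takes a point from camera to world coordinates). Camera axes: x right, y down, z forward; pixel columns grow to the right and rows downward; lengths in m; the calibration is good to about 2 mm. A picture is of the moment at which its call begins. calibration takes no time and is no camera call.
- job_done(): hands the job in, once; it reports no verdict.
The state is a dict: "time": time; "joint_pos": joint angles; "joint_vel": joint speeds; "joint_efforts": joint torques, N m; "tool_pos": TCP position; "tool_rot": TCP orientation; "contact_force": force on the tool from outside, world axes, zero at the start; "ft_torque": the same for the moment, N m; "gripper_width": opening from 0.0 (shut) to 1.0 (fully open).
Only numpy, scipy, OpenCV 4.12 (cv2) and the standard library are available. Lean on these libraries where they do the work, as an engineer would, in place of code of your own. Each camera call takes 0.05 s, during which the arm holds its last target.

## Working session

There is one attempt and no reset: what is moved stays moved. The work goes in short steps, Python scripts to look and compute and a tool call to move; the robot and the scene stay as the last step left them, time stands still between calls to the robot, and variables do not carry over. Pictures are saved under pics/ and viewed, and the job is handed in when it is done.

Besides the shell and the picture viewer there is one more tool, called after "Emit:" as name(argument=value, ...) on one line, values as JSON. servo_tool: Moves the arm, as the interface text tells. Its arguments: {"type":"object","properties":{"deltas":{"type":"array","items":{"type":"array","items":{"type":"array","items":{"type":"number"}}}}},"required":["deltas"]}

```bash
mkdir -p pics
python3 - <<'E'
from plant import *
import cv2
for n in("scene","top"):
    f=grab_frame(n); cv2.imwrite(f"pics/{n}0.png",f[:,:,::-1]); c=calibration(n); print(c["intrinsics"],c["world_from_camera"])
s=state();print(s["time"],s["tool_pos"],s["tool_rot"],s["gripper_width"])
E
```

```text
[[415.4747728    0.         320.06626995]
 [  0.         415.4747728  202.4413382 ]
 [  0.           0.           1.        ]] [[-0.36962128  0.6612372  -0.65279819  1.27831918]
 [ 0.92898549  0.24851286 -0.27427598  0.27115948]
 [-0.01913273 -0.70781829 -0.70613541  0.7890657 ]
 [ 0.          0.          0.          1.        ]]
[[380.51773141   0.         316.50576272]
 [  0.         380.51773141 200.86577956]
 [  0.           0.           1.        ]] [[-0.00587818 -0.99757149  0.06940151  0.53847626]
 [-0.99968878  0.00417962 -0.02459425  0.01153022]
 [ 0.02424445 -0.06952448 -0.99728559  1.12261252]
 [ 0.          0.          0.          1.        ]]
0.1 [ 0.1453397  -0.60732141  0.24913341] [-9.47170979e-04  9.93120989e-01  1.17088868e-01  2.34642409e-05] 0.9979632609995245
```

View pics/scene0.png

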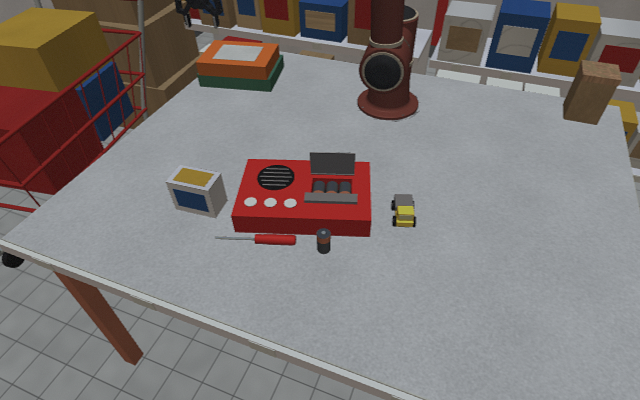

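View pics/top0.png

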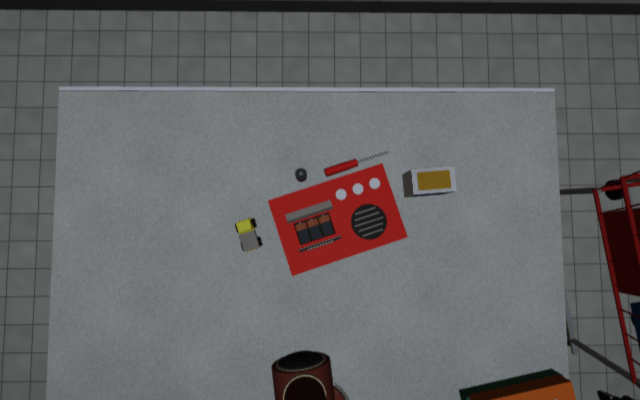

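```bash
cat > h.py <<'E'
import numpy as np,cv2
from plant import calibration
def ray(n,uv):
    c=calibration(n);K=np.array(c["intrinsics"]);T=np.array(c["world_from_camera"])
    d=T[:3,:3]@np.linalg.inv(K)@np.array([uv[0],uv[1],1.]);return T[:3,3],d
def onz(n,uv,z):
    o,d=ray(n,uv);return o+d*(z-o[2])/d[2]
def proj(n,p):
    c=calibration(n);K=np.array(c["intrinsics"]);T=np.linalg.inv(np.array(c["world_from_camera"]))
    q=K@(T[:3,:3]@np.asarray(p)+T[:3,3]);return q[:2]/q[2]
E
python3 - <<'E'
from h import *
im=cv2.imread("pics/top0.png")
hsv=cv2.cvtColor(im,cv2.COLOR_BGR2HSV)
m=((hsv[...,0]<6)|(hsv[...,0]>174))&(hsv[...,1]>180)&(hsv[...,2]>90)
m=m.astype(np.uint8)*255
cs,_=cv2.findContours(m,cv2.RETR_EXTERNAL,cv2.CHAIN_APPROX_NONE)
cs=[c for c in cs if cv2.contourArea(c)>3000]
for c in cs: 
    r=cv2.minAreaRect(c);print(r)
c=[c for c in cs if abs(c[:,0,0].mean()-340)<40][0]
P=np.array([onz("top",p,0.06)[:2] for p in cv2.boxPoints(cv2.minAreaRect(c))]);print(P)
W=np.array([onz("top",p,0.06)[:2] for p in c[:,0]],np.float32)*1000
r=cv2.minAreaRect(W);print(r)
big=cv2.resize(im[140:290,230:430],None,fx=4,fy=4,interpolation=cv2.INTER_CUBIC);cv2.imwrite("pics/topz.png",big)
im=cv2.imread("pics/scene0.png")
cv2.imwrite("pics/scz.png",cv2.resize(im[140:260,225:425],None,fx=4,fy=4,interpolation=cv2.INTER_CUBIC))
E
```

```text
((337.04998779296875, 218.65000915527344), (77.15956115722656, 120.4827651977539), 71.56504821777344)
[[ 0.61233943  0.12160046]
 [ 0.71912713 -0.20081604]
 [ 0.51226276 -0.26569758]
 [ 0.40963288  0.05386715]]
((563.0521850585938, -72.89944458007812), (215.26278686523438, 336.1651916503906), 17.91947364807129)
```

View pics/topz.png

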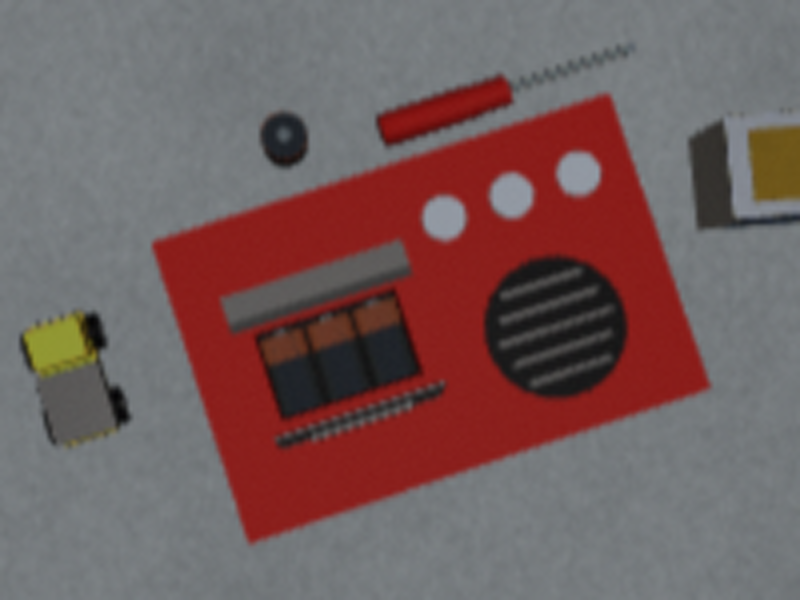

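View pics/scz.png

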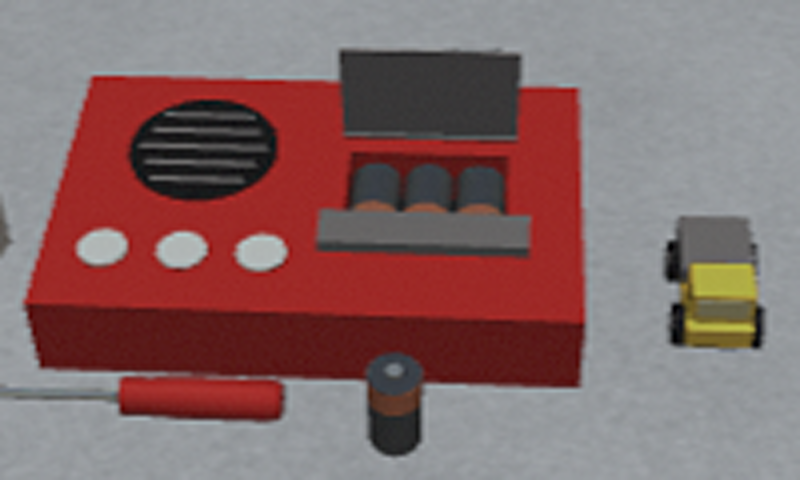

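```bash
cat >> h.py <<'E'
YAW=np.radians(17.9);C=np.array([.563,-.073,0])
R=np.array([[np.cos(YAW),-np.sin(YAW),0],[np.sin(YAW),np.cos(YAW),0],[0,0,1]])
def w(p): return C+R@(np.array(p)/1000)
def con(P): return R.T@(np.array(P)-C)*1000
E
python3 - <<'E'
from h import *
for p in [(110,170,60),(110,-170,60),(-110,170,60),(-110,-170,60),(110,170,0),(31,136,68.5),(57,136,68.5),(31,4,68.5),(57,4,68.5),(-55,128,61.5),(-55,12,61.5),(-55,128,141.5),(-55,12,141.5)]:
    t=proj("top",w(p));s=proj("scene",w(p))
    print(p,((t-[230,140])*4).round(),((s-[225,140])*4).round())
# two-view: scene corners of cover top edge; which console x,z if y=128/12
for uv,y in [((310,152.5),12),((355,153.8),128),((311.2,174.5),12),((354,174.8),128)]:
    o,d=ray("scene",uv);oc=con(o);dc=R.T@d*1000
    print(uv,(oc+dc*((y-oc[1])/dc[1])).round(1), [ (oc+dc*((x-oc[0])/dc[0])).round(1) for x in(-60,-55,-45)])
E
```

```text
(110, 170, 60) [149. 240.] [584. 318.]
(110, -170, 60) [608.  91.] [ 21. 298.]
(-110, 170, 60) [247. 542.] [577.  83.]
(-110, -170, 60) [710. 387.] [89. 70.]
(110, 170, 0) [158. 246.] [577. 384.]
(31, 136, 68.5) [230. 332.] [527. 214.]
(57, 136, 68.5) [219. 297.] [527. 244.]
(31, 4, 68.5) [411. 273.] [317. 208.]
(57, 4, 68.5) [399. 237.] [314. 237.]
(-55, 128, 61.5) [280. 447.] [515. 132.]
(-55, 12, 61.5) [439. 394.] [342. 127.]
(-55, 128, 141.5) [278. 455.] [520.  36.]
(-55, 12, 141.5) [449. 398.] [337.  32.]
(310, 152.5) [-65.7  12.  118.6] [array([-60. ,  12.6, 123. ]), array([-55. ,  13.2, 127. ]), array([-45. ,  14.3, 134.8])]
(355, 153.8) [-36.6 128.  141.1] [array([-60. , 128.6, 122.6]), array([-55. , 128.5, 126.6]), array([-45. , 128.2, 134.4])]
(311.2, 174.5) [-70.4  12.   38.7] [array([-60. ,  13.2,  47.8]), array([-55. ,  13.7,  52.2]), array([-45. ,  14.8,  60.9])]
(354, 174.8) [-29.4 128.   77.9] [array([-60. , 128.8,  51.2]), array([-55. , 128.6,  55.6]), array([-45. , 128.4,  64.3])]
```

Emit:
servo_tool(deltas=[[[0,25,46,0,0.15],[0,50,92,0,0.3],[0,75,138,0,0.45],[0,100,184,0,0.6],[0,125,230,0,0.75]]])

```text
time: 0.72
tool_pos: [0.2708, -0.3761, 0.2498]
tool_rot: [-0.0, 0.988, 0.156, 0.0]
contact_force: [0.1, -0.1, 0.2]
gripper_width: 0.001
```

Emit:
servo_tool(deltas=[[[0,25,46,0,0],[0,50,92,0,0],[0,75,138,0,0],[0,100,184,0,0],[0,125,230,0,0]]])

```text
time: 1.35
tool_pos: [0.3957, -0.1461, 0.25]
tool_rot: [0.0, 0.988, 0.156, 0.0]
contact_force: [1.0, -0.6, -0.3]
gripper_width: -0.0
```

Emit:
servo_tool(deltas=[[[0,20,38,0,0],[0,40,76,0,0],[0,60,114,0,0],[0,60,114,0,0]]])

```text
time: 1.85
tool_pos: [0.4557, -0.0317, 0.2498]
tool_rot: [-0.0, 0.987, 0.158, -0.001]
contact_force: [-0.2, 0.7, 0.5]
gripper_width: -0.005
```

Run:
```python
from h import *
from plant import *
for n in("scene","top"):
    f=grab_frame(n); cv2.imwrite(f"pics/{n}1.png",f[:,:,::-1])
s=state();print(s["time"],s["tool_pos"],s["tool_rot"],s["gripper_width"],con(s["tool_pos"]),2*np.degrees(np.arctan2(s["tool_rot"][2],s["tool_rot"][1])),s["contact_force"])
```

```text
1.95 [ 0.45510281 -0.03369446  0.24979171] [ 1.01721685e-05  9.87675113e-01  1.56516812e-01 -5.98571112e-04] 0.0019109566262285533 [-90.59354655  70.56584964 249.79171237] 18.009557168295384 [-0.16243554 -0.40939569  0.4856032 ]
```

View pics/scene1.png

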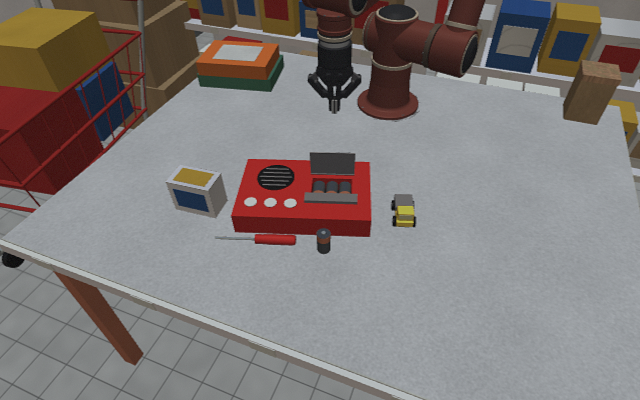

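Run:
```python
from h import *
for z in(.225,.2308,.237,.244): print(z,proj("scene",[.4551,-.033,z]))
im=cv2.imread("pics/scene1.png");cv2.imwrite("pics/t1.png",cv2.resize(im[60:180,290:390],None,fx=5,fy=5,interpolation=cv2.INTER_CUBIC))
```

```text
0.225 [333.32055415 112.47726896]
0.2308 [333.32861193 110.43385979]
0.237 [333.33729762 108.23121173]
0.244 [333.34719494 105.72130261]
```

View pics/t1.png

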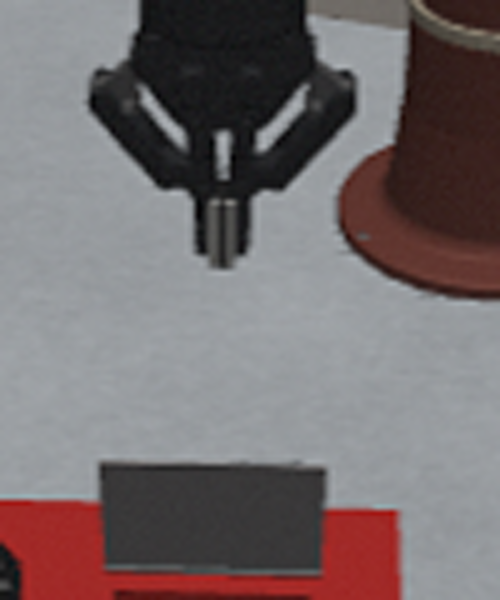

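Emit:
servo_tool(deltas=[[[0,0,0,-45,0],[0,0,0,-90,0],[0,0,0,-125,0],[0,0,0,-135,0],[0,0,0,-135,0]]])

```text
time: 2.58
tool_pos: [0.4552, -0.0345, 0.1154]
tool_rot: [-0.0, 0.988, 0.155, -0.0]
contact_force: [0.7, 0.4, 1.3]
gripper_width: 0.002
```

Run:
```python
from h import *
c0=np.array([.455,-.0335,.115])
for th in [1.45,1.3,1.15,1.0,.85,.7,.55,.4,.3,.2,.1,0]:
    r=30;p=np.array([-55+r*np.cos(th)-1.5*np.sin(th)-11,70,61.5+r*np.sin(th)+1.5*np.cos(th)+19])
    print(th,p.round(1),((w(p)-c0)*1000).round(1))
```

```text
1.45 [-63.9  70.  110.5] [25.7  7.5 -4.5]
1.3 [-59.4  70.  109.8] [29.9  8.8 -5.2]
1.15 [-55.1  70.  108.5] [34.  10.2 -6.5]
1.0 [-51.1  70.  106.6] [37.9 11.4 -8.4]
0.85 [-47.3  70.  104. ] [ 41.4  12.6 -11. ]
0.7 [-44.  70. 101.] [ 44.6  13.6 -14. ]
0.55 [-41.2  70.   97.5] [ 47.3  14.4 -17.5]
0.4 [-39.   70.   93.6] [ 49.4  15.1 -21.4]
0.3 [-37.8  70.   90.8] [ 50.5  15.5 -24.2]
0.2 [-36.9  70.   87.9] [ 51.4  15.8 -27.1]
0.1 [-36.3  70.   85. ] [ 51.9  16.  -30. ]
0 [-36.  70.  82.] [ 52.2  16.  -33. ]
```

Emit:
servo_tool(deltas=[[[0,13,4,-4,0],[0,21,6,-4.5,0],[0,26,7.5,-4.5,0],[0,30,9,-5,0],[0,34,10,-6.5,0]]])

```text
time: 3.2
tool_pos: [0.4897, -0.0238, 0.109]
tool_rot: [0.0, 0.988, 0.156, 0.0]
contact_force: [-0.8, -0.5, 0.5]
gripper_width: -0.003
```

Emit:
servo_tool(deltas=[[[0,2,0.6,-1,0],[0,4,1.2,-2,0],[0,6,1.8,-3,0],[0,7.5,2.4,-4.5,0]]])

```text
time: 3.7
tool_pos: [0.4971, -0.0214, 0.1043]
tool_rot: [0.0, 0.988, 0.156, 0.0]
contact_force: [0.6, -0.3, 1.3]
gripper_width: 0.002
```

Run:
```python
from h import *
from plant import *
f=grab_frame("scene")[:,:,::-1]; cv2.imwrite("pics/s2.png",cv2.resize(f[120:260,225:425],None,fx=4,fy=4,interpolation=cv2.INTER_CUBIC))
s=state();print(s["time"],con(s["tool_pos"]),R.T@s["contact_force"])
```

```text
3.75 [-46.81055527  69.3760323  104.16661282] [0.15536971 0.10175123 0.87920109]
```

View pics/s2.png

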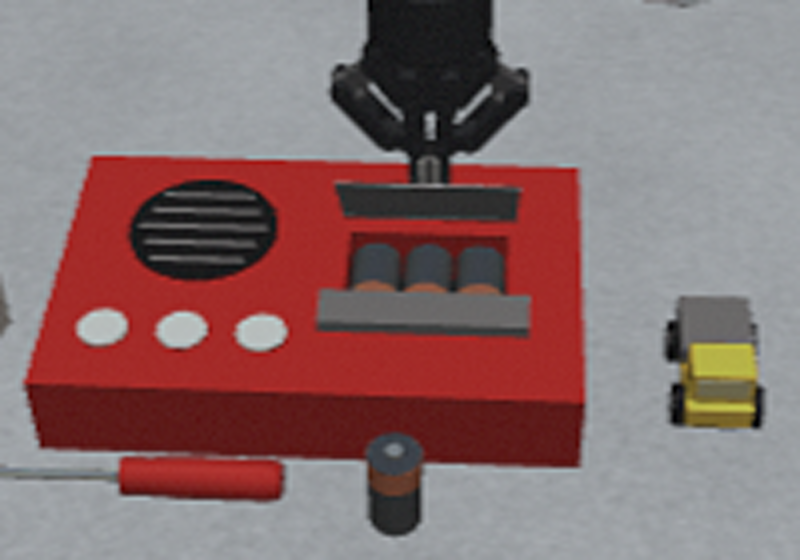

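The cover is folding (free edge at zoomed row ~185) and its hinge line hasn't moved (~219, i.e. image row 175). I'll continue along the arc.

Emit:
servo_tool(deltas=[[[0,3,1,-3,0],[0,6,2,-6.5,0],[0,8,2.6,-10.5,0],[0,9.2,3,-13.3,0],[0,10,3.3,-16,0]]])

```text
time: 4.38
tool_pos: [0.5073, -0.0181, 0.0883]
tool_rot: [0.0, 0.988, 0.156, 0.0]
contact_force: [0.5, 0.3, 1.2]
gripper_width: 0.004
```

Emit:
servo_tool(deltas=[[[0,0.4,0.1,-2,0],[0,0.6,0.2,-4,0],[0,0.6,0.2,-6,0],[0,0.6,0.2,-6,0]]])

```text
time: 4.88
tool_pos: [0.5073, -0.0179, 0.0821]
tool_rot: [-0.0, 0.988, 0.156, -0.0]
contact_force: [1.3, 0.5, 0.7]
gripper_width: 0.002
```

Run:
```python
from h import *
from plant import *
f=grab_frame("scene")[:,:,::-1]; cv2.imwrite("pics/s3.png",cv2.resize(f[120:260,225:425],None,fx=4,fy=4,interpolation=cv2.INTER_CUBIC))
s=state();print(s["time"],con(s["tool_pos"]),R.T@s["contact_force"])
```

```text
4.925 [-36.10626394  69.50939983  82.11915497] [0.7426417  0.07364725 1.76155681]
```

View pics/s3.png

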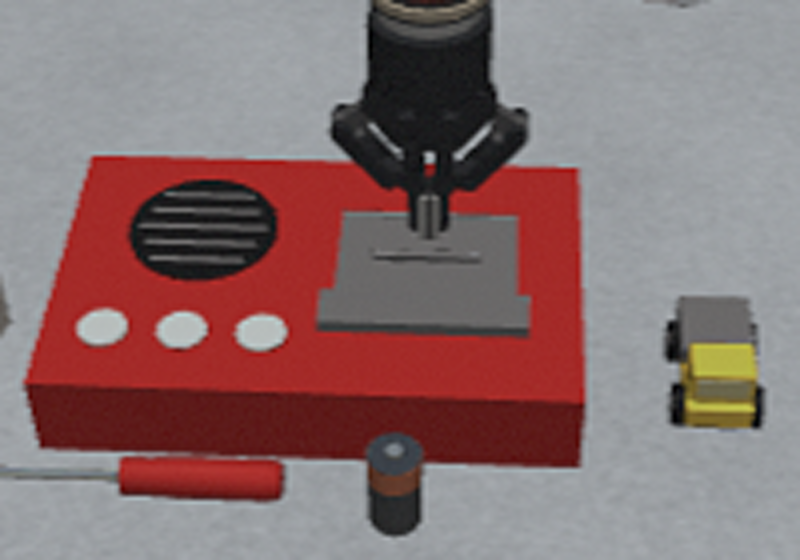

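The cover is nearly flat, with the finger between hinge and ridge. The ridge is at about (428,256) and the free edge is by the lip at row ~290. I'll press a little harder.

Emit:
servo_tool(deltas=[[[0,0,0,-1,0],[0,0,0,-1,0]]])

```text
time: 5.18
tool_pos: [0.5073, -0.018, 0.0819]
tool_rot: [-0.0, 0.988, 0.156, -0.0]
contact_force: [-2.5, -0.2, 6.1]
gripper_width: 0.002
```

Emit:
servo_tool(deltas=[[[0,0,0,-1,0],[0,0,0,-1,0]]])

```text
time: 5.42
tool_pos: [0.5078, -0.0179, 0.0818]
tool_rot: [-0.0, 0.988, 0.156, -0.0]
contact_force: [-3.8, 1.3, 9.9]
gripper_width: 0.003
```

Emit:
servo_tool(deltas=[[[0,2,0.6,0,0],[0,4,1.3,0,0],[0,6,1.9,0,0],[0,8,2.6,0,0],[0,10,3.2,0,0]]])

```text
time: 6.05
tool_pos: [0.5177, -0.0146, 0.0818]
tool_rot: [-0.0, 0.988, 0.156, -0.0]
contact_force: [-3.9, 0.7, 10.8]
gripper_width: 0.003
```

Run:
```python
from h import *
from plant import *
f=grab_frame("scene")[:,:,::-1]; cv2.imwrite("pics/s4.png",cv2.resize(f[120:260,225:425],None,fx=4,fy=4,interpolation=cv2.INTER_CUBIC))
s=state();print(s["time"],con(s["tool_pos"]),R.T@s["contact_force"])
```

```text
6.1 [-24.92787044  69.46174045  81.84273512] [-1.76752518  2.14584731  9.7314181 ]
```

View pics/s4.png

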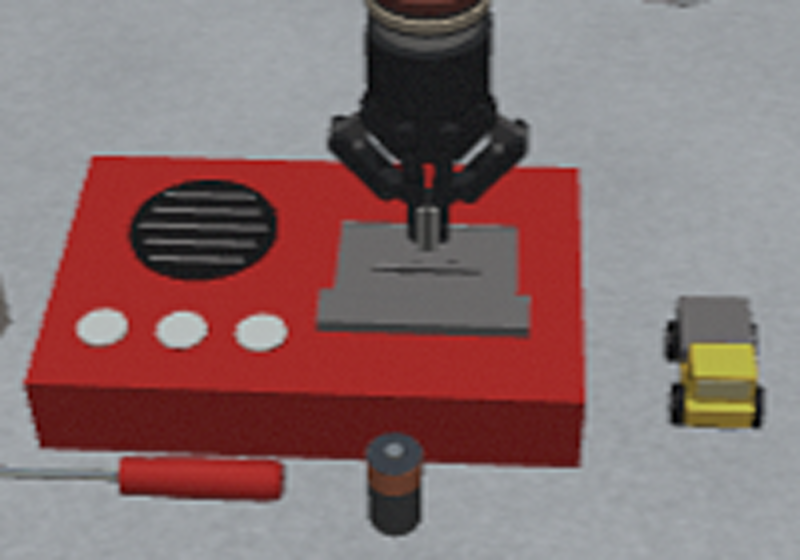

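The cover has moved about 10 mm with the finger: its hinge edge went from row 213 to 224 and its ridge from 256 to 269. The lip edge looks intact, so I'll keep pushing.

Emit:
servo_tool(deltas=[[[0,2,0.6,0,0],[0,4,1.3,0,0],[0,6,1.9,0,0],[0,8,2.6,0,0],[0,8,2.6,0,0]]])

```text
time: 6.72
tool_pos: [0.5246, -0.0126, 0.0817]
tool_rot: [0.0, 0.988, 0.156, -0.002]
contact_force: [-8.6, -1.0, 13.2]
gripper_width: -0.004
```

Emit:
servo_tool(deltas=[[[0,2,0.6,0,0],[0,4,1.3,0,0],[0,4,1.3,0,0]]])

```text
time: 7.1
tool_pos: [0.5286, -0.0115, 0.0817]
tool_rot: [0.001, 0.988, 0.156, -0.002]
contact_force: [-7.4, -3.0, 12.6]
gripper_width: 0.002
```

Emit:
servo_tool(deltas=[[[0,2,0.6,0,0],[0,2,0.6,0,0]]])

```text
time: 7.35
tool_pos: [0.5306, -0.011, 0.0816]
tool_rot: [0.001, 0.988, 0.156, -0.002]
contact_force: [-6.6, -1.5, 12.7]
gripper_width: -0.0
```

Run:
```python
from h import *
from plant import *
f=grab_frame("scene")[:,:,::-1]; cv2.imwrite("pics/s5.png",cv2.resize(f[120:260,225:425],None,fx=4,fy=4,interpolation=cv2.INTER_CUBIC))
s=state();print(s["time"],con(s["tool_pos"]),R.T@s["contact_force"])
```

```text
7.4 [-11.78024457  69.00752567  81.61606193] [-7.72819729  0.39479498 12.49288372]
```

View pics/s5.png

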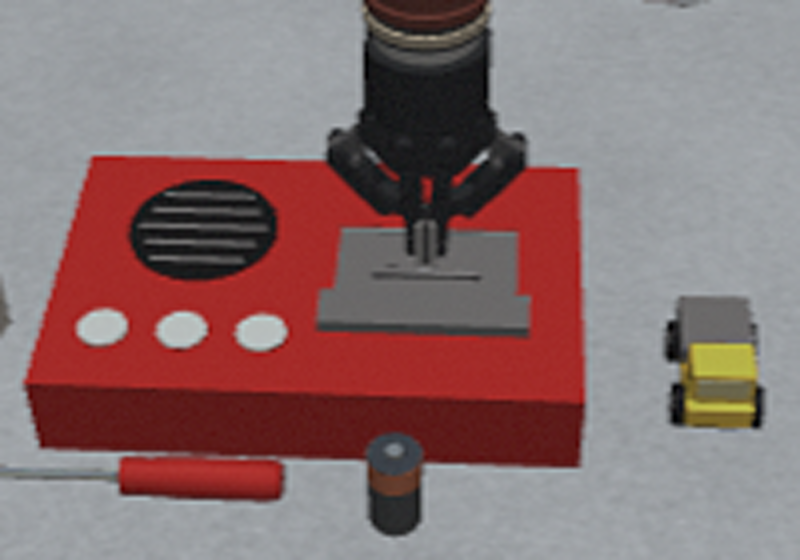

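The hinge edge is at row 229 and the ridge at 276, with the finger against the ridge at a slide of about 13–14 mm. I'll push on to the stop.

Emit:
servo_tool(deltas=[[[0,1,0.3,0,0],[0,2,0.6,0,0],[0,3,1,0,0],[0,3,1,0,0]]])

```text
time: 7.9
tool_pos: [0.5335, -0.0101, 0.0816]
tool_rot: [0.001, 0.988, 0.156, -0.002]
contact_force: [-7.5, -2.5, 12.6]
gripper_width: 0.002
```

Emit:
servo_tool(deltas=[[[0,1,0.3,0,0],[0,2,0.6,0,0],[0,2,0.6,0,0]]])

```text
time: 8.28
tool_pos: [0.5354, -0.0095, 0.0815]
tool_rot: [0.001, 0.988, 0.156, -0.002]
contact_force: [-7.9, -2.5, 12.3]
gripper_width: 0.002
```

Emit:
servo_tool(deltas=[[[0,1,0.3,0,0],[0,2,0.6,0,0],[0,2,0.6,0,0]]])

```text
time: 8.65
tool_pos: [0.5357, -0.0094, 0.0813]
tool_rot: [0.001, 0.988, 0.156, -0.005]
contact_force: [-14.4, -4.6, 16.9]
gripper_width: 0.0
```

Emit:
servo_tool(deltas=[[[0,1,0.3,0,0],[0,2,0.6,0,0],[0,2,0.6,0,0]]])

```text
time: 9.02
tool_pos: [0.5359, -0.0093, 0.0811]
tool_rot: [0.001, 0.988, 0.157, -0.008]
contact_force: [-20.8, -6.3, 20.1]
gripper_width: 0.001
```

It has hit the stop: forward force rose to 21 N and the position is holding. I'll ease the load and lift straight up.

Emit:
servo_tool(deltas=[[[0,-2,-0.6,0,0],[0,-2.5,-0.8,3,0],[0,-3,-1,8,0],[0,-3,-1,30,0],[0,-3,-1,60,0]]])

```text
time: 9.65
tool_pos: [0.5364, -0.0081, 0.1395]
tool_rot: [-0.001, 0.988, 0.156, -0.001]
contact_force: [0.5, 0.5, 0.6]
gripper_width: 0.0
```

Emit:
servo_tool(deltas=[[[0,-40,-12,40,0],[0,-80,-24,80,0],[0,-100,-30,100,0],[0,-100,-30,100,0]]])

```text
time: 10.15
tool_pos: [0.4379, -0.0388, 0.2424]
tool_rot: [0.001, 0.988, 0.156, 0.002]
contact_force: [-0.9, -0.4, -0.1]
gripper_width: 0.001
```

Run:
```python
from h import *
from plant import *
f=grab_frame("scene")[:,:,::-1]; a=cv2.resize(f[120:260,225:425],None,fx=4,fy=4,interpolation=cv2.INTER_CUBIC);cv2.imwrite("pics/s6.png",a)
f=grab_frame("top")[:,:,::-1];cv2.imwrite("pics/top6.png",cv2.resize(f[140:290,230:430],None,fx=4,fy=4,interpolation=cv2.INTER_CUBIC))
s=state();print(s["time"],s["tool_pos"],R.T@s["contact_force"])
for sl in(0,.014,.018):
  for p in [(-55+sl*1000,70,63),(-8-3+sl*1000,70,68)]: print(sl,(proj("scene",w(p))-[225,120])*4,(proj("top",w(p))-[230,140])*4)
```

```text
10.25 [ 0.43757257 -0.03822885  0.23959445] [ 0.19001082  0.36589007 -0.68641612]
0 [428.30111929 208.21842373] [359.61355361 420.67156131]
0 [425.19234491 246.86901597] [339.89898411 360.21076148]
0.014 [427.33112176 222.06742472] [353.28386662 401.38604225]
0.014 [424.16198108 261.52666467] [333.57012065 340.92805785]
0.018 [427.05076826 226.07013176] [351.47718877 395.88139088]
0.018 [423.8640691 265.7646718] [331.763682   335.42422269]
```

View pics/s6.png

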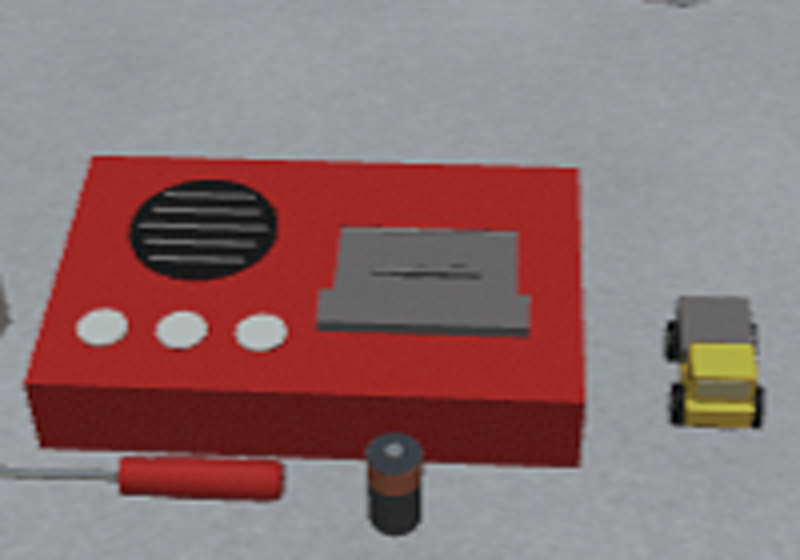

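View pics/top6.png

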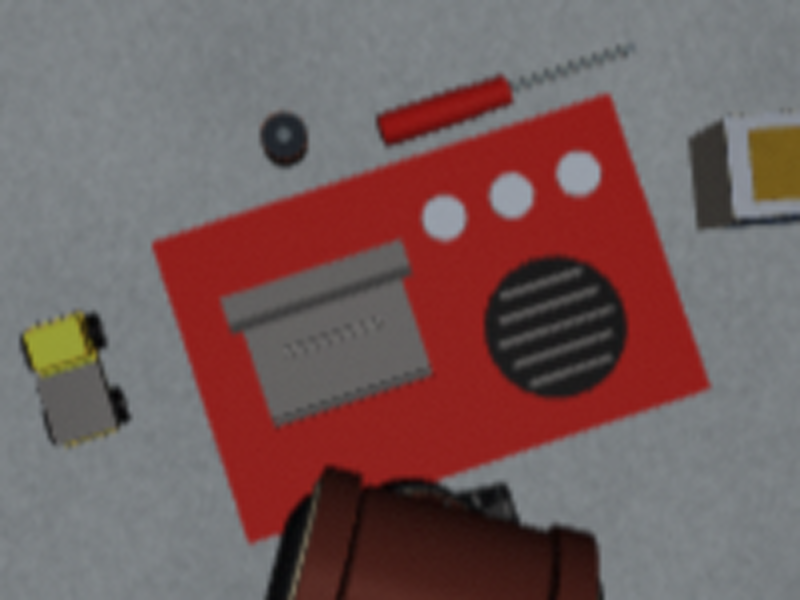

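Run:
```python
from h import *
def edge(a,x0,x1,y0,y1,):
    # red->grey transition (saturation) subpixel row
    s=cv2.cvtColor(a,cv2.COLOR_BGR2HSV)[y0:y1,x0:x1,1].astype(float).mean(1)
    t=(s[:3].mean()+s[-3:].mean())/2
    i=np.argmax(s<t);return y0+i-(t-s[i])/(s[i-1]-s[i])
for n in("s3","s4","s5","s6"):
    a=cv2.imread(f"pics/{n}.png")
    print(n,[round(edge(a,x,x+12,198,250),1) for x in(350,370,390,465,485,500)])
a=cv2.imread("pics/top6.png");s=cv2.cvtColor(a,cv2.COLOR_BGR2HSV)[...,1]
m=((s<100)*255).astype(np.uint8)
cs,_=cv2.findContours(m,cv2.RETR_LIST,cv2.CHAIN_APPROX_NONE)
# hinge edge in top: scan columns from below
for x in(300,320,340,360,380,400):
    col=s[340:460,x].astype(int);i=np.where(col<130)[0].max()+340
    print(con(onz("top",(230+(x+.5)/4-.5,140+(i+.5)/4-.5),.0615)).round(1))
```

```text
s3 [np.float64(211.1), np.float64(211.1), np.float64(211.4), np.float64(214.2), np.float64(214.8), np.float64(215.1)]
s4 [np.float64(221.0), np.float64(222.2), np.float64(223.5), np.float64(225.8), np.float64(224.4), np.float64(225.8)]
s5 [np.float64(227.1), np.float64(228.7), np.float64(229.0), np.float64(232.6), np.float64(231.7), np.float64(231.1)]
s6 [np.float64(227.1), np.float64(227.1), np.float64(227.5), np.float64(230.2), np.float64(230.8), np.float64(231.1)]
[-39.  109.3  61.5]
[-38.8  94.6  61.5]
[-39.2  80.2  61.5]
[-39.   65.5  61.5]
[-38.8  50.8  61.5]
[-39.2  36.2  61.5]
```

Back edge of the cover is 16 mm forward of where it started, within about 2 mm of home, but the release may have dragged it back slightly. There is plenty of time for a confirming push, this time lifting straight off.

Emit:
servo_tool(deltas=[[[0,40,12,-40,0],[0,80,24,-80,0],[0,93,28.5,-120,0],[0,93,28.5,-148,0],[0,93,28.5,-153,0]]])

```text
time: 10.88
tool_pos: [0.5282, -0.009, 0.0827]
tool_rot: [-0.001, 0.988, 0.156, -0.004]
contact_force: [-1.2, 0.1, 0.5]
gripper_width: -0.002
```

Emit:
servo_tool(deltas=[[[0,0,0,-3,0],[0,0,0,-6.5,0],[0,0,0,-6.5,0]]])

```text
time: 11.25
tool_pos: [0.5314, -0.01, 0.0821]
tool_rot: [0.0, 0.988, 0.156, 0.001]
contact_force: [1.2, 1.5, 1.5]
gripper_width: -0.0
```

Emit:
servo_tool(deltas=[[[0,1,0.3,0,0],[0,2,0.6,0,0],[0,2,0.6,0,0]]])

```text
time: 11.62
tool_pos: [0.5325, -0.0097, 0.0819]
tool_rot: [0.0, 0.988, 0.156, -0.0]
contact_force: [-4.4, -1.2, 6.3]
gripper_width: 0.0
```

Emit:
servo_tool(deltas=[[[0,1,0.3,0,0],[0,2,0.6,0,0],[0,2,0.6,0,0]]])

```text
time: 12.0
tool_pos: [0.5345, -0.0092, 0.0818]
tool_rot: [0.0, 0.988, 0.156, -0.0]
contact_force: [-3.9, -1.8, 6.3]
gripper_width: -0.0
```

Emit:
servo_tool(deltas=[[[0,1,0.3,0,0],[0,2,0.6,0,0],[0,2,0.6,0,0]]])

```text
time: 12.38
tool_pos: [0.5353, -0.0089, 0.0817]
tool_rot: [0.001, 0.988, 0.156, -0.002]
contact_force: [-8.7, -3.0, 9.3]
gripper_width: 0.001
```

Emit:
servo_tool(deltas=[[[0,1,0.3,0,0],[0,2,0.6,0,0],[0,2,0.6,0,0]]])

```text
time: 12.75
tool_pos: [0.5355, -0.0088, 0.0814]
tool_rot: [0.001, 0.988, 0.156, -0.005]
contact_force: [-15.4, -4.0, 13.3]
gripper_width: -0.003
```

It stopped at the same place (x 0.5355), so it is home. Now I'll lift with the slight forward load kept on and no drag back.

Emit:
servo_tool(deltas=[[[0,-1,-0.3,1,0],[0,-1.5,-0.5,3,0],[0,-1.5,-0.5,8,0],[0,-1.5,-0.5,20,0],[0,-1.5,-0.5,60,0]]])

```text
time: 13.38
tool_pos: [0.5359, -0.0077, 0.14]
tool_rot: [-0.001, 0.988, 0.156, -0.002]
contact_force: [0.6, 0.5, 1.1]
gripper_width: 0.001
```

Emit:
servo_tool(deltas=[[[0,-40,-12,40,0],[0,-80,-24,80,0],[0,-100,-30,100,0],[0,-100,-30,100,0]]])

```text
time: 13.88
tool_pos: [0.4381, -0.0385, 0.2445]
tool_rot: [0.001, 0.988, 0.156, 0.004]
contact_force: [0.1, 0.3, -0.5]
gripper_width: 0.002
```

Run:
```python
from h import *
from plant import *
f=grab_frame("scene")[:,:,::-1]; a=cv2.resize(f[120:260,225:425],None,fx=4,fy=4,interpolation=cv2.INTER_CUBIC);cv2.imwrite("pics/s7.png",a)
f=grab_frame("top")[:,:,::-1];a2=cv2.resize(f[140:290,230:430],None,fx=4,fy=4,interpolation=cv2.INTER_CUBIC);cv2.imwrite("pics/top7.png",a2)
for n in("s3","s6","s7"):
    a=cv2.imread(f"pics/{n}.png");s=cv2.cvtColor(a,cv2.COLOR_BGR2HSV)[...,1].astype(int)
    print(n,[int(200+np.argmax(s[200:250,x]<120)) for x in(350,370,390,465,485,500)])
s=cv2.cvtColor(a2,cv2.COLOR_BGR2HSV)[...,1]
for x in(300,340,380):
    i=np.where(s[340:460,x]<130)[0].max()+340
    print(con(onz("top",(230+(x+.5)/4-.5,140+(i+.5)/4-.5),.0615)).round(1))
st=state();print(st["time"],st["contact_force"],st["tool_pos"])
d=cv2.absdiff(cv2.imread("pics/top7.png"),cv2.imread("pics/topz.png")).max(2);print("diff outside console",(d[:200]>40).sum(),(d[:,:150]>40).sum())
```

```text
s3 [211, 211, 212, 214, 214, 215]
s6 [227, 227, 228, 230, 230, 231]
s7 [227, 227, 228, 230, 230, 231]
[-39.  109.3  61.5]
[-39.2  80.2  61.5]
[-38.8  50.8  61.5]
13.975 [-0.88219264  0.49632019  0.03985744] [ 0.43754785 -0.03791222  0.24118356]
diff outside console 0 0
```

View pics/s7.png

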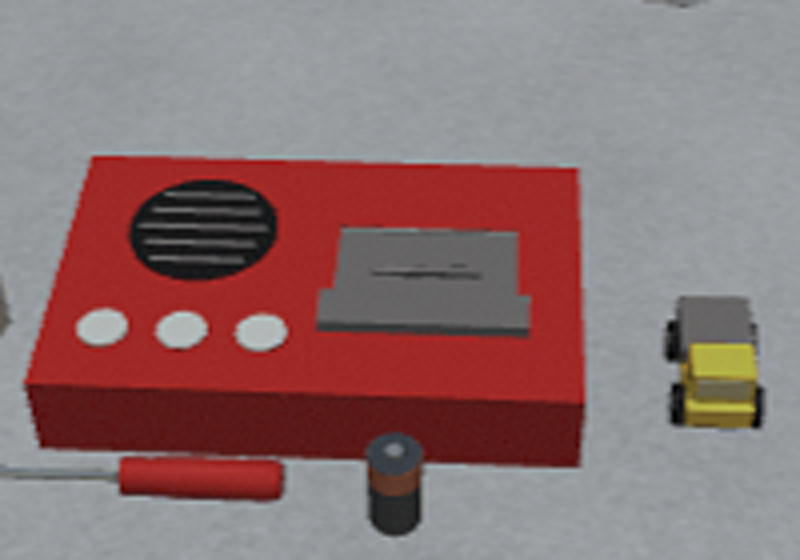

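Everything looks shut, and the cover rests in the same place as before. As a final check I'll touch the ridge without pressing on the cover: if the cover is home, contact comes at x of about 0.535.

Emit:
servo_tool(deltas=[[[0,40,12,-40,0],[0,80,24,-80,0],[0,92,28.5,-120,0],[0,92,28.5,-150,0],[0,92,28.5,-156.5,0]]])

```text
time: 14.6
tool_pos: [0.5276, -0.0085, 0.0816]
tool_rot: [-0.001, 0.988, 0.156, -0.003]
contact_force: [-8.7, 1.5, 13.8]
gripper_width: 0.002
```

Emit:
servo_tool(deltas=[[[0,0,0,0,0],[0,1,0.3,0,0],[0,1,0.3,0,0]]])

```text
time: 14.98
tool_pos: [0.5302, -0.0091, 0.0843]
tool_rot: [-0.0, 0.988, 0.156, 0.0]
contact_force: [-0.1, -0.9, 0.4]
gripper_width: 0.004
```

Emit:
servo_tool(deltas=[[[0,1,0.3,0,0],[0,1,0.3,0,0]]])

```text
time: 15.22
tool_pos: [0.5311, -0.0089, 0.0845]
tool_rot: [0.0, 0.988, 0.156, 0.0]
contact_force: [-1.2, 0.2, -0.6]
gripper_width: 0.001
```

Emit:
servo_tool(deltas=[[[0,1,0.3,0,0],[0,1,0.3,0,0]]])

```text
time: 15.48
tool_pos: [0.5321, -0.0086, 0.0844]
tool_rot: [0.0, 0.988, 0.156, 0.0]
contact_force: [-0.3, -0.4, 0.1]
gripper_width: 0.0
```

Emit:
servo_tool(deltas=[[[0,1,0.3,0,0],[0,1,0.3,0,0]]])

```text
time: 15.72
tool_pos: [0.5331, -0.0083, 0.0843]
tool_rot: [0.0, 0.988, 0.156, 0.0]
contact_force: [-0.2, -0.6, 0.2]
gripper_width: 0.0
```

Emit:
servo_tool(deltas=[[[0,1,0.3,0,0],[0,1,0.3,0,0]]])

```text
time: 15.98
tool_pos: [0.5341, -0.008, 0.0843]
tool_rot: [-0.0, 0.988, 0.156, 0.0]
contact_force: [-0.9, -0.8, 0.0]
gripper_width: 0.003
```

Emit:
servo_tool(deltas=[[[0,1,0.3,0,0],[0,1,0.3,0,0]]])

```text
time: 16.23
tool_pos: [0.5346, -0.0078, 0.0841]
tool_rot: [-0.0, 0.988, 0.156, -0.001]
contact_force: [-2.1, -0.5, 0.8]
gripper_width: -0.0
```

Emit:
servo_tool(deltas=[[[0,1,0.3,0,0],[0,1,0.3,0,0]]])

```text
time: 16.48
tool_pos: [0.5348, -0.0077, 0.0835]
tool_rot: [0.0, 0.988, 0.156, -0.002]
contact_force: [-4.8, -2.1, -0.2]
gripper_width: -0.004
```

Emit:
servo_tool(deltas=[[[0,1,0.3,0,0],[0,1,0.3,0,0]]])

```text
time: 16.73
tool_pos: [0.535, -0.0076, 0.083]
tool_rot: [0.0, 0.988, 0.156, -0.003]
contact_force: [-7.3, -1.8, 0.2]
gripper_width: 0.001
```

The ridge met the finger at x of about 0.5345 and didn't yield at 7 N, well above the 3 N that slides the cover. It is home. I'll back off horizontally (no downward load), lift and look once more.

Emit:
servo_tool(deltas=[[[0,-2,-0.6,0.5,0],[0,-4,-1.2,2,0],[0,-5,-1.5,10,0],[0,-5,-1.5,50,0],[0,-5,-1.5,90,0]]])

```text
time: 17.35
tool_pos: [0.5322, -0.0085, 0.176]
tool_rot: [-0.0, 0.988, 0.156, 0.001]
contact_force: [0.2, 0.9, -0.4]
gripper_width: 0.002
```

Emit:
servo_tool(deltas=[[[0,-40,-12,30,0],[0,-80,-24,60,0],[0,-100,-30,70,0],[0,-100,-30,70,0],[0,-100,-30,70,0]]])

```text
time: 17.98
tool_pos: [0.4324, -0.0384, 0.2443]
tool_rot: [-0.0, 0.988, 0.156, 0.0]
contact_force: [0.1, 0.2, 0.7]
gripper_width: -0.002
```

Run:
```python
from h import *
from plant import *
f=grab_frame("scene")[:,:,::-1]; a=cv2.resize(f[120:260,225:425],None,fx=4,fy=4,interpolation=cv2.INTER_CUBIC);cv2.imwrite("pics/s8.png",a)
s=cv2.cvtColor(a,cv2.COLOR_BGR2HSV)[...,1].astype(int)
print([int(200+np.argmax(s[200:250,x]<120)) for x in(350,370,390,465,485,500)], (cv2.absdiff(a,cv2.imread("pics/s7.png"))[150:]>40).sum(), state()["time"],state()["contact_force"])
```

```text
[227, 227, 228, 230, 230, 231] 0 18.025 [ 0.20257272 -0.38911873 -0.33184159]
```

View pics/s8.png

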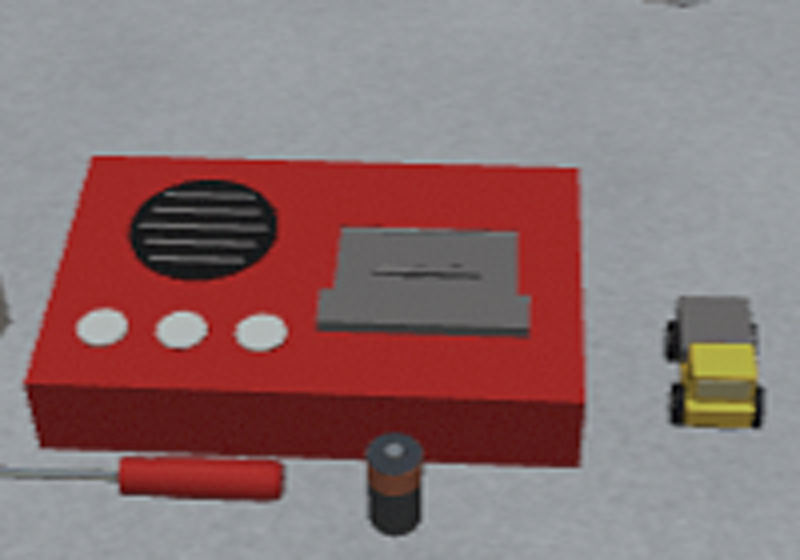

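The cover lies flat under the lip (back edge at row ~229, lip front edge intact at ~290), and nothing else has moved.

```bash
python3 -c "from plant import *;print(job_done())"
```

```text
the job is handed in; nothing more can be done
None
```

The battery cover is shut: its free edge is tucked under the lip, it stays down by itself, and the job was handed in at about 18 s. I folded it with the closed fingertips, pressed it flat at about 10 N, and pushed it forward to its stop. A second push followed, because the first pictures left its end position in doubt.

- **Home position:** a last touch on the ridge, without pressing on the cover, met it within about 1 mm of where the pushes had stopped. It did not yield at about 7 N, well above the 3 N that slides the cover.
- **Staying shut:** with the arm clear, the pictures show the cover flat under the lip and unchanged after each release.
- **Other objects:** the spare battery, truck and screwdriver, and the part of the carton in the compared picture, showed no change from the start. The highest contact force I read was about 30 N at the wrist.
- **Disagreement:** from the images the cover slid about 16 mm, not 18. I put this down to the 2 mm calibration error, since the touch check showed it at its stop.
- **Unplanned contact:** on the way down for that last check, the fingertips briefly pressed the cover at about 14 N.

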